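# Fit the forming roll and set the gap of a roll bender

## Robot

A 6-joint arm with a two-finger parallel gripper is mounted at the origin on the work surface. World frame = base frame: x ahead of the robot, y to its left, z up, the work surface at z = 0. Lengths are in m, angles in rad, forces in N, time in s.
With the tool pointing down it reaches from about 0.3 to 0.875 m from the base axis. Payload 6.4 kg.
Tool frame: the origin (TCP) lies between the finger pads; the fingertips stand 11 mm ahead of it and the grasp point (between the pads) lies 8 mm behind it (ctrl.tcp_to_tips is the distance from the TCP to the fingertips, in m); x points along the fingers, z is the direction in which the jaws open and shut, and the axes are right-handed (so a half turn about x gives the same grasp; the last joint's range is limited). The gripper opens to 85 mm and grips with 20 to 120 N. Pads are 22 mm wide; open, the fingers measure 114 mm over their backs; the gripper's body (76 mm by 85 mm) begins 54 mm behind the grasp point. The pads swing forward as they close: fully open they stand 13 mm farther back than shut.
Start: joints at [1.014, 0.181, 1.607, -0, 1.354, -0.206], TCP at [0.198, 0.54, 0.242] pointing down, gripper open.
Joint ranges: [-2.99, 2.99], [-0.89, 2.07], [0.3, 2.58], [-1.14, 4.28], [0, 2.63], [-3.12, 3.12]. Speed limits (rad/s): [2.57, 2.57, 3.01, 3.14, 3.14, 3.14].

## Interface

Orientations are given as a unit quaternion [w, x, y, z].
In Python, from bench import ctrl, eyes, hand_in gives the robot as it stands. The module is installed in compiled form; this text tells all that it offers.
- The arm moves only by the tool step_arm, never from a script. Its arguments are lists of equal length, an entry for each row: "xyz": the shift along the world's x, y, z in mm, a list of three; "spin": the turn about the world's z in rad; "fingers": the opening in per cent of the stroke, from 0 (shut) to 100 (fully open). A call has 1 to 10 rows; each row is the pose to reach, as a shift and turn from the pose commanded when the call began; what a row does not reach only later rows make up. A row lasts 1/10 s, in which the tool goes at most 50 mm and 8.59 degrees, less where a joint would pass 70% of its speed; a pose out of reach is approached as far as the arm can. A call with a gripper value outside its range is refused whole. The fingers move at their own pace and stop on an object; the grip force is fixed at half the most. Time passes only in rows, so rows that repeat a pose let the fingers close. It gives the time, the measured TCP pose, the force and the opening at its end, in the units of the state.
- ctrl.get_obs(): the state, without advancing time (a new reading comes with each control period).
- eyes.camera(name): name is "scene" or "top" or "wrist"; returns the picture (400x640x3 uint8, red, green, blue); there is no depth.
- eyes.camera_model(name): a dict with "vertical_fov" (degrees; the focal length in pixels is half the picture's height over the tangent of half this angle, whatever the lens; pixels are square), "cx", "cy" (the principal point, pixels), "pose" (4x4, takes a point from camera to world coordinates); the wrist camera has in their place "tool_from_camera" (4x4, takes a point from camera to tool coordinates, whose origin is the TCP and whose axes are the tool frame's). Camera axes: x right, y up, looking along -z (the intrinsics and any distortion apply to the point x, -y, -z); pixel columns grow to the right and rows downward; lengths in m; the calibration is good to about 2 mm. A picture is of the moment at which its call begins: read the wrist's pose just before it. camera_model takes no time and is no camera call.
- hand_in(): hands the job in, once; it reports no verdict.
The state is a dict: "time_s": time; "q": joint angles; "dq": joint speeds; "joint_efforts": joint torques, N m; "eef_pos": TCP position; "eef_rot": TCP orientation; "wrist_force": force on the tool from outside, world axes, zero at the start; "torque": the same for the moment, N m; "opening": opening from 0.0 (shut) to 1.0 (fully open).
Only numpy, scipy, OpenCV 4.12 (cv2) and the standard library are available. Lean on these libraries where they do the work, as an engineer would, in place of code of your own. Each camera call takes 0.05 s, during which the arm holds its last target.

## Task

On the small green roll bender, first slip the roll whose bore fits the pin snugly (not the tight one, not the sloppy one) over the upright pin, down flat on the bed, and let it go. Then wind the handwheel by its handle clockwise, seen from above, until it comes to its stop, and from the stop back it off anticlockwise by exactly two full turns. Finish while still gripping the handle there, without letting go; leave the other two rolls and the tools lying about as they are.

Things in the scene. Friction and masses are not known exactly. Their poses are not given: they have to be found in the camera images.
- bender: roll bender, fixed to the bench at a varying place and yaw: green base plate 140 (x) by 330 (y) mm, 14 mm thick. Origin on the bench under it, z up; in its frame the pin stands at (0, -90) mm, the wheel axis at (0, +100) mm. Round the pin a flat steel bed 100 (x) by 150 (y) mm, y from -150 to 0, top 22 mm above the bench; free room at both x sides of the pin
- shoe: steel pressing shoe, 48 mm wide, top 53 mm above the bench, sliding on the bed along the bender's y between gearbox and pin; the wheel drives it 4 mm a turn. Origin: foot of its face towards the pin. At the wheel's stop the face is 28 mm from the pin's centre, so it never touches a 42 mm roll on the pin
- pin_foot (a point): centre of the foot of the upright round steel pin, on the bed's top face, 22 mm above the bench. The pin is 18 mm in diameter, 42 mm high, its top 8 mm tapering to 8 mm diameter. Axes as the bender's
- roll_narrow: hardened steel roll, a plain upright hollow cylinder: outside diameter 42 mm, height 34 mm, bore 14 mm right through. Origin: centre of its underside, z up along the bore. Stands loose on the cork mat; 320 g
- roll_mid: hardened steel roll, a plain upright hollow cylinder: outside diameter 42 mm, height 34 mm, bore 21 mm right through. Origin: centre of its underside, z up along the bore. Stands loose on the cork mat; 270 g
- roll_wide: hardened steel roll, a plain upright hollow cylinder: outside diameter 42 mm, height 34 mm, bore 29 mm right through. Origin: centre of its underside, z up along the bore. Stands loose on the cork mat; 190 g
- mat: cork mat 290 x 100 mm, 4 mm thick, fixed; the three rolls stand in a row along its x, 88 mm apart, in any order. Origin: centre of its underside
- wheel_axis (a point): centre of the handwheel, on its upright turning axis, 89 mm above the bench (rim mid-height). Steel rim: 60 mm to the middle of its 14 mm thick bar. Axes as the bender's; does not turn. Under it a green gearbox 84 (x) by 94 (y) mm, top 70 mm above the bench
- wheel (a joint): handwheel angle in rad: 0 at the closed (clockwise) stop, growing anticlockwise from above; one turn is 6.283, and it can open to 26. The handle lies in direction (bender yaw + this angle) from the wheel axis. Starts between 3 and 7.5. Stays where it is left; turning it takes about 0.18 N m (3 N at the handle). The stop is rigid
- handle: upright round wooden handle on the wheel rim, 24 mm in diameter, 46 mm high, 60 mm from the wheel axis. Origin: centre of its underside, 101 mm above the bench (its top is at 147 mm). It spins freely about its own upright axis, so a gripper holding it need not turn while winding
- pliers: round-nose pliers, about 180 mm long, lying flat; leave alone
- beaker: glass beaker, 68 mm diameter, 75 mm high; leave alone
- hammer: hammer, 240 mm long, lying flat; leave alone
- blanks: aluminium disc 48 mm diameter, 12 mm thick; leave alone

How it is judged:
By the outcome, as a careful person would: the job done as asked, in the order asked, and still so for the second after the job is handed in, while the arm keeps its last pose, push and grip.
It also fails if it takes over 72 s, if anything falls off the work surface, if the arm or the gripper's body presses on something with over 40 N, if the wrist force passes 120 N, or if a joint passes its speed limit or range.

## Working session

There is one attempt and no reset: what is moved stays moved. The work goes in short steps, Python scripts to look and compute and a tool call to move; the robot and the scene stay as the last step left them, time stands still between calls to the robot, and variables do not carry over. Pictures are saved under pics/ and viewed, and the job is handed in when it is done.

Besides the shell and the picture viewer there is one more tool, called after "Request:" by a JSON object that holds its "method" and its "body". step_arm: Moves the arm, as the interface text tells. Its arguments: {"type":"object","properties":{"xyz":{"type":"array"},"spin":{"type":"array"},"fingers":{"type":"array"}},"required":["xyz","spin","fingers"]}

```bash
mkdir -p pics
cat > h.py <<'E'
import numpy as np, cv2
from bench import ctrl, eyes, hand_in
def save(im,n): cv2.imwrite('pics/'+n+'.png',cv2.cvtColor(im,cv2.COLOR_RGB2BGR))
E
python3 - <<'E'
from h import *
np.set_printoptions(precision=4,suppress=True)
o=ctrl.get_obs(); print(o, ctrl.tcp_to_tips)
for n in ["scene","top","wrist"]:
    print(n,eyes.camera_model(n))
    save(eyes.camera(n),n+'0')
E
```

```text
{'time_s': 0.0, 'q': array([ 1.0137,  0.1815,  1.608 ,  0.    ,  1.3538, -0.2063]), 'dq': array([ 0.0009,  0.0004, -0.001 , -0.0018,  0.0009, -0.0015]), 'joint_efforts': array([ -0.0006, -44.4892, -35.1322,  -0.0004,   0.0097,   0.    ]), 'eef_pos': array([0.1973, 0.5395, 0.2414]), 'eef_rot': array([ 0.579 , -0.4053,  0.5801,  0.4048]), 'wrist_force': array([ 0.5332, -0.1834, -0.1538]), 'torque': array([ 0.0464,  0.0398, -0.0037]), 'opening': 1.0012545265478918} 0.011
scene {'vertical_fov': 52.83635880188492, 'cx': 328.7416003494412, 'cy': 199.9427424753548, 'pose': array([[ 0.7466, -0.4414,  0.4977,  1.1729],
       [ 0.6651,  0.479 , -0.573 , -0.6088],
       [ 0.0145,  0.7588,  0.6512,  0.8451],
       [ 0.    ,  0.    ,  0.    ,  1.    ]])}
top {'vertical_fov': 48.44571862116612, 'cx': 315.68498072802856, 'cy': 191.582045328561, 'pose': array([[ 0.0122,  0.9915, -0.1297,  0.4132],
       [-0.9999,  0.0135,  0.0091,  0.0763],
       [ 0.0108,  0.1295,  0.9915,  1.4045],
       [ 0.    ,  0.    ,  0.    ,  1.    ]])}
wrist {'vertical_fov': 70.540913993197, 'cx': 320.9213684268698, 'cy': 200.01648588700175, 'tool_from_camera': array([[-0.0003,  0.2728, -0.9621, -0.1313],
       [ 0.    ,  0.9621,  0.2728,  0.0698],
       [ 1.    ,  0.    , -0.0003,  0.0009],
       [ 0.    ,  0.    ,  0.    ,  1.    ]])}
```

View pics/top0.png

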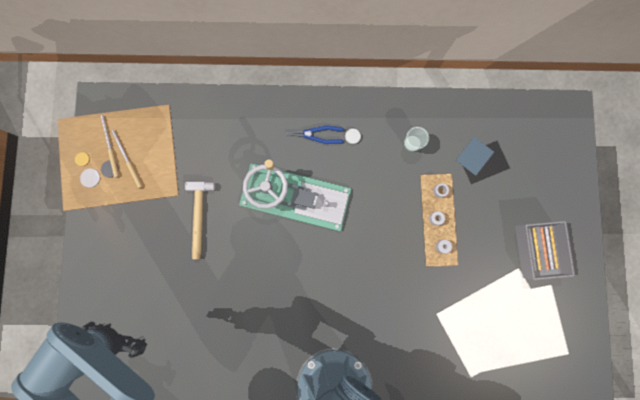

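View pics/scene0.png

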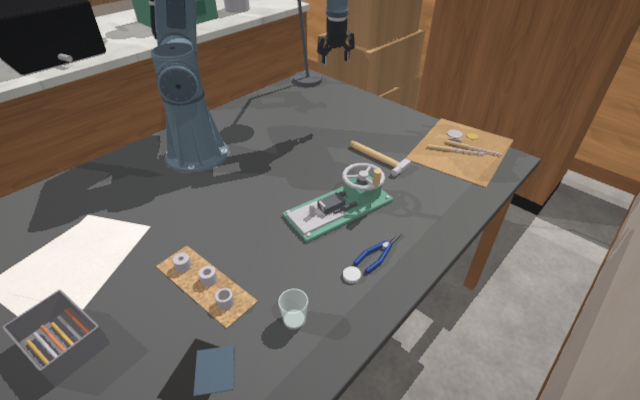

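View pics/wrist0.png

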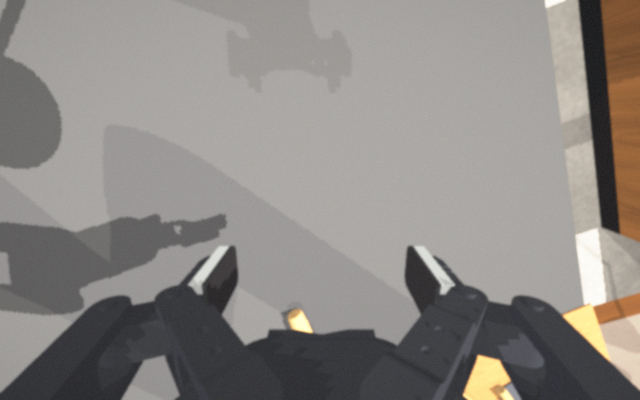

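The top view shows the bender at about (297,197), with the handle at (268,163), and the mat with its three rolls at (442,190), (438,218) and (445,246). Next I zoom in and measure.

```bash
cat >> h.py <<'E'
def K(m,H=400):
    return H/2/np.tan(np.radians(m['vertical_fov'])/2)
def campose(name,obs=None):
    m=eyes.camera_model(name)
    if 'pose' in m: return m,np.array(m['pose'])
    from scipy.spatial.transform import Rotation as R
    o=obs or ctrl.get_obs()
    w,x,y,z=o['eef_rot']; T=np.eye(4); T[:3,:3]=R.from_quat([x,y,z,w]).as_matrix(); T[:3,3]=o['eef_pos']
    return m,T@np.array(m['tool_from_camera'])
def ray(name,uv,obs=None):
    m,P=campose(name,obs); f=K(m)
    d=np.array([(uv[0]-m['cx'])/f,-(uv[1]-m['cy'])/f,-1.])
    return P[:3,3],P[:3,:3]@d
def onz(name,uv,z,obs=None):
    c,d=ray(name,uv,obs); return c+d*(z-c[2])/d[2]
def proj(name,p,obs=None):
    m,P=campose(name,obs); f=K(m)
    q=P[:3,:3].T@(np.asarray(p)-P[:3,3])
    return np.array([m['cx']+f*q[0]/-q[2], m['cy']-f*q[1]/-q[2]])
E
python3 - <<'E'
from h import *
im=cv2.imread('pics/top0.png')
a=cv2.resize(im[150:240,230:360],None,fx=6,fy=6,interpolation=cv2.INTER_CUBIC);cv2.imwrite('pics/t_b.png',a)
a=cv2.resize(im[165:275,410:480],None,fx=5,fy=5,interpolation=cv2.INTER_CUBIC)
im=cv2.imread('pics/scene0.png')
b=cv2.resize(im[240:330,150:262],None,fx=5,fy=5,interpolation=cv2.INTER_CUBIC)[:, :440]
cv2.imwrite('pics/t_m.png',a);cv2.imwrite('pics/s_m.png',cv2.resize(im[240:330,150:262],None,fx=5,fy=5,interpolation=cv2.INTER_CUBIC))
cv2.imwrite('pics/s_b.png',cv2.resize(im[155:245,275:400],None,fx=6,fy=6,interpolation=cv2.INTER_CUBIC))
E
```

```text
(no output)
```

View pics/t_b.png

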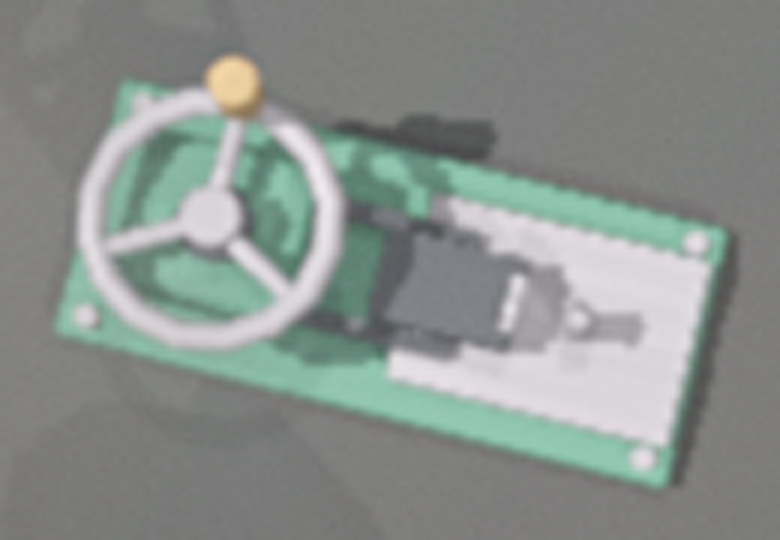

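View pics/t_m.png

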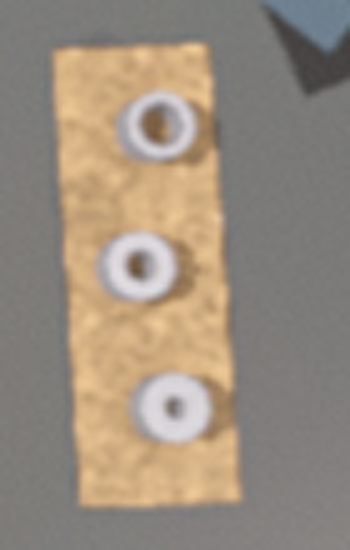

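View pics/s_m.png

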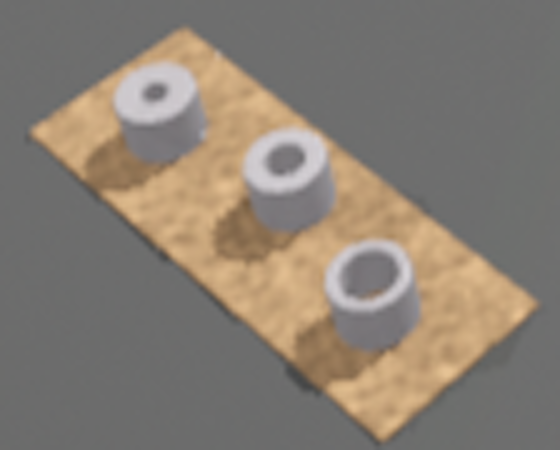

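View pics/s_b.png

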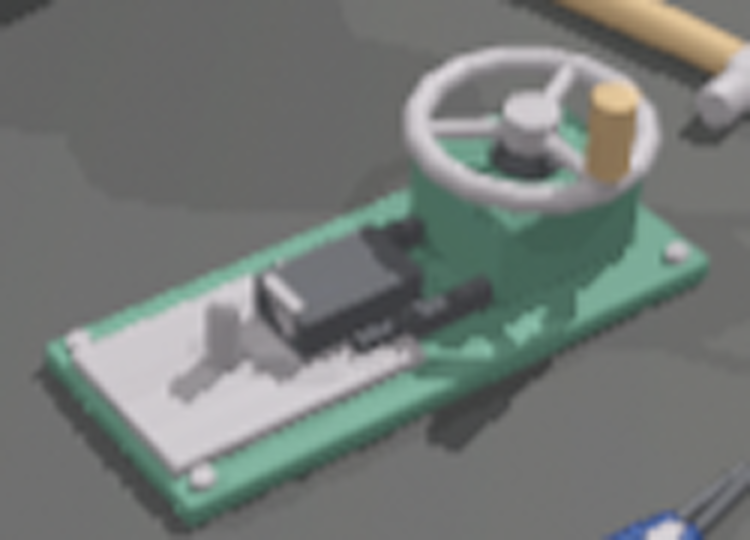

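```bash
cat > m.py <<'E'
from h import *
np.set_printoptions(precision=4,suppress=True)
def px(c,s,off): return ((c[0]+.5)/s-.5+off[0],(c[1]+.5)/s-.5+off[1])
T=lambda c:px(c,6,(230,150)); M=lambda c:px(c,5,(410,165)); S=lambda c:px(c,5,(150,240)); B=lambda c:px(c,6,(275,155))
im=cv2.imread('pics/top0.png'); hsv=cv2.cvtColor(im,cv2.COLOR_BGR2HSV)
g=cv2.inRange(hsv,(60,60,50),(95,255,255)); 
cn,_=cv2.findContours(g[150:240,230:360],cv2.RETR_EXTERNAL,cv2.CHAIN_APPROX_NONE)
p=np.vstack([c for c in cn if cv2.contourArea(c)>50]).reshape(-1,2)+[230,150]
W=np.array([onz('top',q,.014)[:2] for q in p]).astype(np.float32)
r=cv2.minAreaRect(W*1000); print('rect',r)
for c in [(125,85),(727,232),(668,487),(58,335)]: print('corner',onz('top',T(c),.014))
print('hub',onz('top',T((212,217)),.1)); print('rim ctr',onz('top',T((211,217)),.096))
print('pin top',onz('top',T((580,319)),.064), 'scene', onz('scene',B((223,307)),.064),'foot scene',onz('scene',B((222,362)),.022))
print('handle top',onz('top',T((235,82)),.147),'scene',onz('scene',B((616,97)),.147))
for n,a,b in [('wide',(162,122),(370,278)),('mid',(143,267),(287,158)),('nar',(175,407),(157,92))]:
    print(n,onz('top',M(a),.038),onz('scene',S(b),.038))
E
python3 m.py
```

```text
rect ((577.583251953125, 122.52204895019531), (318.2535095214844, 139.89404296875), 76.2777328491211)
corner [0.6814 0.2718 0.014 ]
corner [ 0.6072 -0.0473  0.014 ]
corner [ 0.4729 -0.0168  0.014 ]
corner [0.5481 0.3026 0.014 ]
hub [0.5992 0.2148 0.1   ]
rim ctr [0.5998 0.2157 0.096 ]
pin top [0.5548 0.0314 0.064 ] scene [0.5567 0.0253 0.064 ] foot scene [0.5518 0.0289 0.022 ]
handle top [0.6579 0.2005 0.147 ] scene [0.6564 0.1991 0.147 ]
wide [ 0.6054 -0.3294  0.038 ] [ 0.604  -0.3322  0.038 ]
mid [ 0.5149 -0.3154  0.038 ] [ 0.5135 -0.3154  0.038 ]
nar [ 0.4293 -0.333   0.038 ] [ 0.4268 -0.335   0.038 ]
```

Run:
```python
from h import *
from scipy.spatial.transform import Rotation as R
np.set_printoptions(precision=3,suppress=True)
w,x,y,z=ctrl.get_obs()['eef_rot']; print(R.from_quat([x,y,z,w]).as_matrix())
```

```text
[[-0.001 -0.939  0.344]
 [-0.001  0.344  0.939]
 [-1.     0.    -0.001]]
```

Request:
{"method": "step_arm", "body": {"xyz": [[40, -30, 0], [80, -70, 0], [115, -110, 0], [145, -155, 0], [175, -200, 0], [205, -240, 0], [230, -285, 0], [255, -325, 0], [280, -365, 0], [305, -400, 0]], "spin": [-0.14, -0.28, -0.42, -0.56, -0.7, -0.84, -0.98, -1.12, -1.26, -1.4], "fingers": [100, 100, 100, 100, 100, 100, 100, 100, 100, 100]}}

```text
time_s: 1.15
eef_pos: [0.4994, 0.1434, 0.2422]
eef_rot: [0.704, 0.066, 0.704, -0.066]
wrist_force: [1.4, 0.6, 0.1]
opening: 0.999
```

Request:
{"method": "step_arm", "body": {"xyz": [[20, -40, 0], [40, -80, 0], [52, -108, 0], [52, -110, 0], [52, -110, 0]], "spin": [-0.053, -0.053, -0.053, -0.053, -0.053], "fingers": [65, 65, 65, 65, 65]}}

```text
time_s: 1.65
eef_pos: [0.5506, 0.0348, 0.2418]
eef_rot: [0.702, 0.083, 0.703, -0.083]
wrist_force: [-0.9, 0.1, -0.0]
opening: 0.654
```

Run:
```python
from h import *
import pickle
o=ctrl.get_obs(); im=eyes.camera('wrist'); save(im,'w1'); pickle.dump(o,open('w1.pkl','wb'))
print(o['time_s'],o['q'],o['eef_pos'],o['eef_rot'],o['wrist_force'],o['opening'])
```

```text
1.65 [-1.52230806e-01  1.30334430e-01  1.66564061e+00  3.49649924e-04
  1.34691934e+00  8.25163357e-02] [0.55061721 0.03481001 0.24176434] [ 0.70178249  0.08296901  0.70269399 -0.08269605] [-0.89810865  0.12947612 -0.02421455] 0.6535106701023776
```

View pics/w1.png

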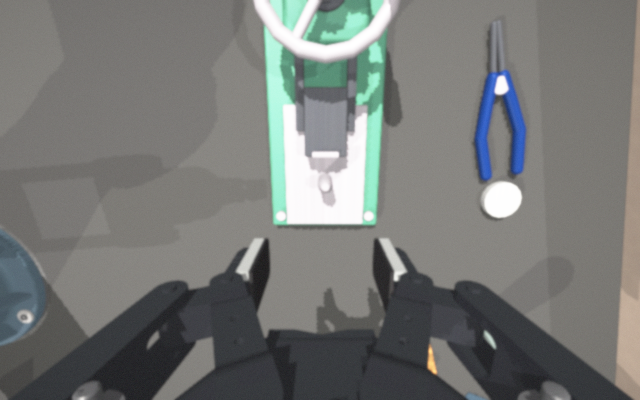

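Run:
```python
from h import *
im=cv2.imread('pics/w1.png')
cv2.imwrite('pics/w1c.png',cv2.resize(im[130:235,260:390],None,fx=6,fy=5.7,interpolation=cv2.INTER_CUBIC))
cv2.imwrite('pics/w1c.png',cv2.resize(im[140:235,260:390],None,fx=6,fy=6,interpolation=cv2.INTER_CUBIC))
```

```text
(no output)
```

View pics/w1c.png

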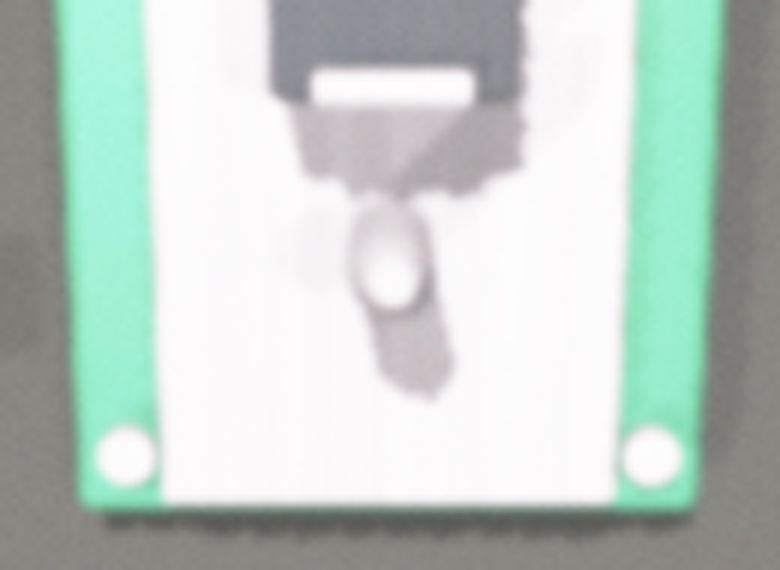

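Run:
```python
from h import *
import pickle
np.set_printoptions(precision=4,suppress=True)
o=pickle.load(open('w1.pkl','rb'))
px=lambda c:((c[0]+.5)/6-.5+260,(c[1]+.5)/6-.5+140)
f=lambda c,z:onz('wrist',px(c),z,o)
a,b=f((78,508),.014),f((698,508),.014); e=(b-a)[:2]
print('corners',a,b,np.hypot(*e),'yaw',np.degrees(np.arctan2(e[1],e[0])))
c,d=f((163,500),.022),f((614,500),.022);e2=(d-c)[:2];print('bed',c,d,np.hypot(*e2),np.degrees(np.arctan2(e2[1],e2[0])))
u=e/np.hypot(*e); n=np.array([-u[1],u[0]])
mid=(c+d)[:2]/2; print('pin from bed edge',mid+n*.06)
print('foot near edge->ctr',f((386,200),.022)[:2]-n*.009)
print('shoulder far edge->ctr',f((391,312),.056)[:2]+n*.009)
print('tip',f((393,283),.064))
print('left/right edges z.05', f((348,255),.04),f((430,255),.04))
for P in [(0.5535,0.030),(0.555,0.031),(.556,.029)]:
  for r,z in [(.009,.022),(.009,.056),(.004,.064)]:
    pts=[proj('wrist',[P[0]+r*np.cos(t),P[1]+r*np.sin(t),z],o) for t in np.linspace(0,6.28,33)]
    pts=(np.array(pts)-[260,140]+.5)*6-.5; print(P,z,pts.min(0),pts.max(0))
```

```text
corners [ 0.4708 -0.0138  0.014 ] [ 0.6068 -0.0462  0.014 ] 0.13980472583317993 yaw -13.393408949067767
bed [ 0.4916 -0.0138  0.022 ] [ 0.5882 -0.0368  0.022 ] 0.09929408272550355 -13.394234930136415
pin from bed edge [0.5538 0.0331]
foot near edge->ctr [0.5527 0.0312]
shoulder far edge->ctr [0.554  0.0333]
tip [0.5539 0.0319 0.064 ]
left/right edges z.05 [0.5454 0.0341 0.04  ] [0.5614 0.0303 0.04  ]
(0.5535, 0.03) 0.022 [348.2825 204.5244] [433.5495 288.1236]
(0.5535, 0.03) 0.056 [345.8201 237.3919] [439.6606 328.8393]
(0.5535, 0.03) 0.064 [371.8511 272.3831] [414.5688 313.942 ]
(0.555, 0.031) 0.022 [354.078  198.2942] [439.4355 282.0632]
(0.555, 0.031) 0.056 [352.1959 230.567 ] [446.1461 322.2189]
(0.555, 0.031) 0.064 [378.4127 265.462 ] [421.1815 307.116 ]
(0.556, 0.029) 0.022 [360.9064 206.3724] [446.1574 289.9232]
(0.556, 0.029) 0.056 [359.7131 239.4169] [453.5342 330.806 ]
(0.556, 0.029) 0.064 [386.0751 274.4375] [428.7837 315.9693]
```

Request:
{"method": "step_arm", "body": {"xyz": [[-4, -45, -5], [-8, -90, -20], [-12, -135, -35], [-16, -180, -50], [-20, -225, -65], [-25, -270, -80], [-30, -310, -90], [-36, -345, -90], [-36, -350, -90], [-36, -350, -90]], "spin": [0, 0, 0, 0, 0, 0, 0, 0, 0, 0], "fingers": [70, 70, 70, 70, 70, 70, 70, 70, 70, 70]}}

```text
time_s: 2.7
eef_pos: [0.5151, -0.3142, 0.1523]
eef_rot: [0.702, 0.082, 0.702, -0.082]
wrist_force: [-0.7, -0.5, -0.2]
opening: 0.698
```

Run:
```python
from h import *
import pickle
o=ctrl.get_obs(); im=eyes.camera('wrist'); save(im,'w2'); pickle.dump(o,open('w2.pkl','wb'))
print(o['time_s'],o['q'],o['eef_pos'],o['eef_rot'],o['wrist_force'],o['opening'])
```

```text
2.7 [-7.44378938e-01  3.34548245e-01  1.60934734e+00  4.29766302e-04
  1.19799126e+00 -5.11246962e-01] [ 0.51511564 -0.31417082  0.15225099] [ 0.70230074  0.08246866  0.70230287 -0.08211744] [-0.67005833 -0.54232567 -0.23927928] 0.6977945673020713
```

View pics/w2.png

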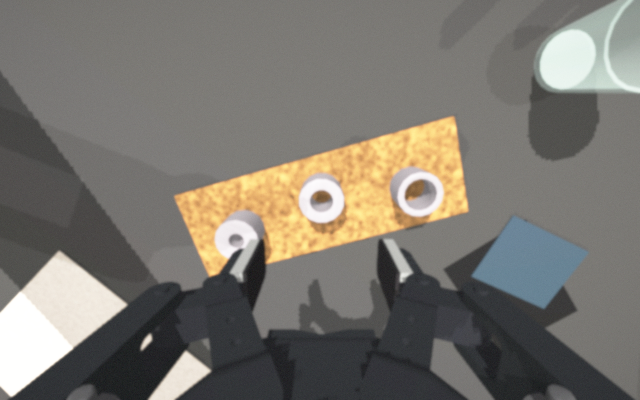

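Run:
```python
from h import *
import pickle
np.set_printoptions(precision=4,suppress=True)
o=pickle.load(open('w2.pkl','rb'))
im=cv2.imread('pics/w2.png'); c=im[160:240,280:360]
cv2.imwrite('pics/w2c.png',cv2.resize(c,None,fx=7,fy=7,interpolation=cv2.INTER_CUBIC))
hsv=cv2.cvtColor(c,cv2.COLOR_BGR2HSV)
m=((hsv[:,:,1]<50)&(hsv[:,:,2]>190)).astype(np.uint8)
cn,h=cv2.findContours(m,cv2.RETR_CCOMP,cv2.CHAIN_APPROX_NONE)
for k,q in enumerate(cn):
    if len(q)>15:
        (x,y),ax,an=cv2.fitEllipse(q); x+=280;y+=160
        print(len(q),h[0][k],(x,y),ax,onz('wrist',(x,y),.038,o))
P=[0.515,-0.315]
for r in(.021,.0105):
    pts=np.array([proj('wrist',[P[0]+r*np.cos(t),P[1]+r*np.sin(t),.038],o) for t in np.linspace(0,6.28,33)]); print(r,pts.min(0),pts.max(0))
```

```text
133 [-1  0  2 -1] (320.95934677124023, 198.34088897705078) (44.026336669921875, 48.65296936035156) [ 0.5152 -0.312   0.038 ]
62 [ 3 -1 -1  1] (320.7097053527832, 198.93718719482422) (17.784448623657227, 24.6137638092041) [ 0.5148 -0.3125  0.038 ]
0.021 [298.34  178.717] [344.7684 223.3318]
0.0105 [309.9312 190.2499] [333.1456 212.5489]
```

View pics/w2c.png

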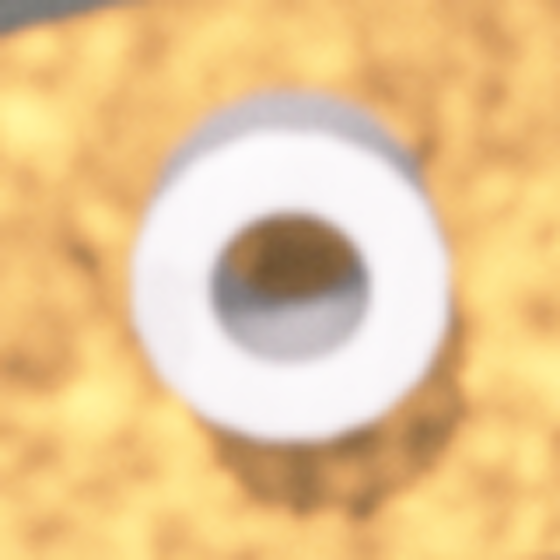

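Request:
{"method": "step_arm", "body": {"xyz": [[0, 0, -30], [0, 0, -60], [0, 0, -90], [0, 0, -110], [0, 0, -122], [0, 0, -130], [0, 0, -132], [0, 0, -132]], "spin": [0, 0, 0, 0, 0, 0, 0, 0], "fingers": [70, 70, 70, 70, 70, 70, 70, 70]}}

```text
time_s: 3.55
eef_pos: [0.5155, -0.3146, 0.021]
eef_rot: [0.703, 0.082, 0.702, -0.082]
wrist_force: [-0.3, 0.9, 0.6]
opening: 0.702
```

Request:
{"method": "step_arm", "body": {"xyz": [[0, 0, 0], [0, 0, 0], [0, 0, 0], [0, 0, 0], [0, 0, 0], [0, 0, 0], [0, 0, 0], [0, 0, 0]], "spin": [0, 0, 0, 0, 0, 0, 0, 0], "fingers": [55, 48, 40, 35, 30, 30, 30, 30]}}

```text
time_s: 4.35
eef_pos: [0.5155, -0.3152, 0.0219]
eef_rot: [0.703, 0.082, 0.702, -0.083]
wrist_force: [-1.7, 2.1, 5.2]
opening: 0.475
```

Request:
{"method": "step_arm", "body": {"xyz": [[0, 0, 20], [0, 0, 50], [0, 0, 85], [3, 30, 108], [8, 70, 108], [13, 115, 108], [18, 160, 108], [23, 205, 108], [28, 250, 108], [33, 295, 108]], "spin": [0, 0, 0, 0, 0, 0, 0, 0, 0, 0], "fingers": [30, 30, 30, 30, 30, 30, 30, 30, 30, 30]}}

```text
time_s: 5.35
eef_pos: [0.5478, -0.018, 0.1286]
eef_rot: [0.703, 0.082, 0.702, -0.082]
wrist_force: [0.6, -0.2, -2.6]
opening: 0.472
```

Request:
{"method": "step_arm", "body": {"xyz": [[3, 30, 0], [5, 50, 0], [5, 52, 0], [5, 52, 0]], "spin": [0, 0, 0, 0], "fingers": [30, 30, 30, 30]}}

```text
time_s: 5.75
eef_pos: [0.5528, 0.0326, 0.1284]
eef_rot: [0.702, 0.082, 0.702, -0.082]
wrist_force: [0.1, -0.0, -1.9]
opening: 0.474
```

Run:
```python
from h import *
import pickle
o=ctrl.get_obs(); im=eyes.camera('wrist'); save(im,'w3'); pickle.dump(o,open('w3.pkl','wb'))
print(o['time_s'],o['q'],o['eef_pos'],o['eef_rot'],o['wrist_force'],o['opening'])
im=cv2.imread('pics/w3.png'); 
cv2.imwrite('pics/w3c.png',cv2.resize(im[130:310,220:420],None,fx=3.3,fy=3.3,interpolation=cv2.INTER_CUBIC))
```

```text
5.75 [-1.55358710e-01  2.64343864e-01  1.75489798e+00 -3.16841441e-04
  1.12231865e+00  7.65078248e-02] [0.55275622 0.03257395 0.12836348] [ 0.70237315  0.08164413  0.70235839 -0.08184675] [ 0.09446996 -0.01918831 -1.92359193] 0.473507716926609
```

View pics/w3c.png

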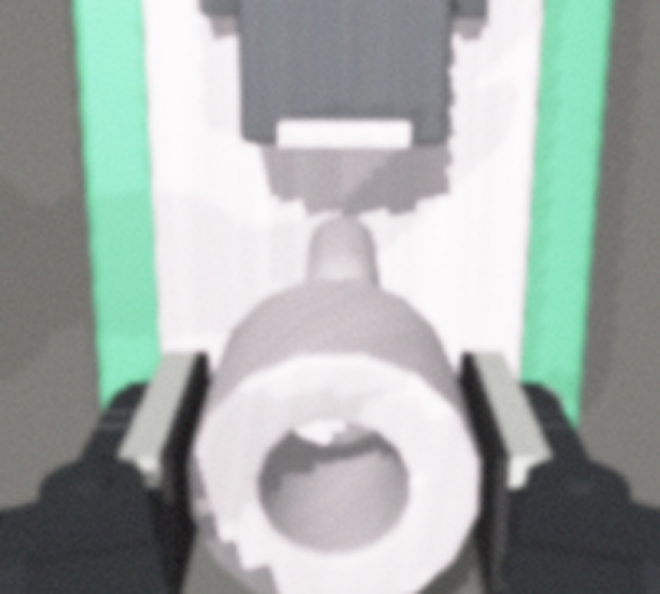

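Run:
```python
from h import *
import pickle
np.set_printoptions(precision=4,suppress=True)
o=pickle.load(open('w3.pkl','rb'))
px=lambda c:((c[0]+.5)/3.3-.5+220,(c[1]+.5)/3.3-.5+130)
f=lambda c,z:onz('wrist',px(c),z,o)
zt=o['eef_pos'][2]+.0161; print(zt)
l,r,t,b=[f(c,zt) for c in [(258,484),(410,484),(334,416),(334,553)]]
print('bore',l,r,t,b,np.hypot(*(r-l)[:2]),np.hypot(*(t-b)[:2]),(l+r)/2,(t+b)/2)
l,r,t=[f(c,zt) for c in [(192,478),(483,478),(337,352)]]
print('outer',np.hypot(*(r-l)[:2]),(l+r)/2, t-[.2316*.021,.9728*.021,0])
# pin visible
a,b=f((309,265),.03),f((378,265),.03); print('pin w',a,b,(a+b)/2,np.hypot(*(a-b)[:2]))
print('foot near edge', f((342,213),.022)[:2]-np.array([.2316,.9728])*.009)
for P in [(.5535,.0322)]:
  for rr,z in [(.009,.022),(.009,.04)]:
    pts=[proj('wrist',[P[0]+rr*np.cos(t),P[1]+rr*np.sin(t),z],o) for t in np.linspace(0,6.28,33)]
    pts=(np.array(pts)-[220,130]+.5)*3.3-.5; print(P,z,pts.min(0),pts.max(0))
```

```text
0.14446347789919486
bore [0.5425 0.0363 0.1445] [0.563  0.0314 0.1445] [0.5551 0.044  0.1445] [0.5502 0.0231 0.1445] 0.02112663959134441 0.021467020027801903 [0.5527 0.0339 0.1445] [0.5527 0.0335 0.1445]
outer 0.040365831234273314 [0.5534 0.0347 0.1445] [0.5528 0.0326 0.1445]
pin w [0.5451 0.0305 0.03  ] [0.5625 0.0264 0.03  ] [0.5538 0.0284 0.03  ] 0.017831588894932165
foot near edge [0.5541 0.0312]
(0.5535, 0.0322) 0.022 [305.0846 210.0471] [372.816  274.9768]
(0.5535, 0.0322) 0.04 [302.8043 228.5463] [375.6213 297.9081]
```

Request:
{"method": "step_arm", "body": {"xyz": [[1, -1, -15], [1.5, -2, -30], [1.5, -2, -40], [1.5, -2, -43], [1.5, -2, -43]], "spin": [0, 0, 0, 0, 0], "fingers": [30, 30, 30, 30, 30]}}

```text
time_s: 6.3
eef_pos: [0.5536, 0.0302, 0.084]
eef_rot: [0.701, 0.082, 0.703, -0.082]
wrist_force: [0.7, -0.4, -1.5]
opening: 0.472
```

Run:
```python
from h import *
import pickle
o=ctrl.get_obs(); im=eyes.camera('wrist'); save(im,'w4'); pickle.dump(o,open('w4.pkl','wb'))
print(o['time_s'],o['eef_pos'],o['wrist_force'],o['opening'])
im=cv2.imread('pics/w4.png'); 
cv2.imwrite('pics/w4c.png',cv2.resize(im[180:310,250:390],None,fx=4.5,fy=4.5,interpolation=cv2.INTER_CUBIC))
save(eyes.camera('scene'),'s4')
im=cv2.imread('pics/s4.png'); 
cv2.imwrite('pics/s4c.png',cv2.resize(im[140:245,270:400],None,fx=5,fy=5,interpolation=cv2.INTER_CUBIC))
```

```text
6.3 [0.5536324  0.03015132 0.08404088] [ 0.67805726 -0.42745954 -1.5109774 ] 0.47166745333105253
```

View pics/w4c.png

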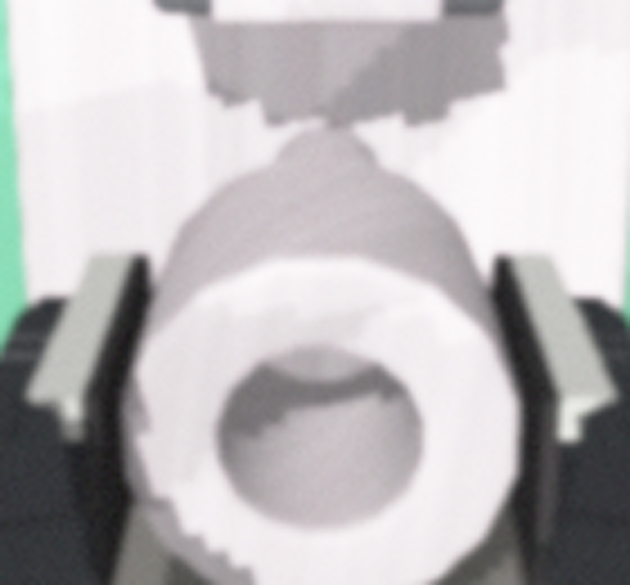

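View pics/s4c.png

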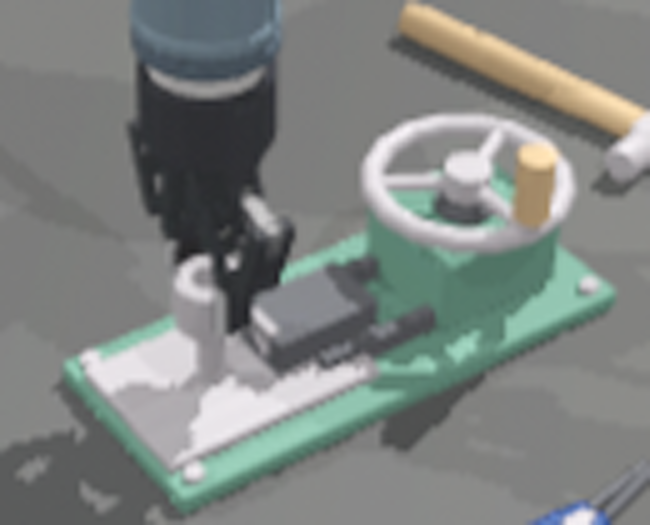

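Run:
```python
from h import *
import pickle
np.set_printoptions(precision=4,suppress=True)
o=pickle.load(open('w4.pkl','rb'))
px=lambda c:((c[0]+.5)/4.5-.5+250,(c[1]+.5)/4.5-.5+180)
f=lambda c,z:onz('wrist',px(c),z,o)
zt=o['eef_pos'][2]+.0161
l,r,t,b=[f(c,zt) for c in [(217,438),(422,438),(320,343),(320,530)]]
print('bore',np.hypot(*(r-l)[:2]),np.hypot(*(t-b)[:2]),(l+r)/2,(t+b)/2)
l,r,t=[f(c,zt) for c in [(133,420),(520,420),(328,256)]]
print('outer',np.hypot(*(r-l)[:2]),(l+r)/2, t-[.2316*.021,.9728*.021,0])
a,b=f((277,155),.022),f((378,155),.022); print('pin w',(a+b)/2,np.hypot(*(a-b)[:2]))
for z in (.022,.03):
  print('pin near edge', z,f((326,128),.022)[:2]-np.array([.2316,.9728])*.009)
S=lambda p:(proj('scene',p)-[270,140]+.5)*5-.5
w=np.array([.5967,.7445])
for n,P,rr,z in [('pin',(.554,.0317),.009,.03),('roll',(.5535,.0307),.021,zt),('bore',(.5535,.0307),.0105,zt)]:
    pts=np.array([S([P[0]+rr*np.cos(t),P[1]+rr*np.sin(t),z]) for t in np.linspace(0,6.28,33)]); print(n,pts.min(0),pts.max(0))
```

```text
bore 0.020909699709436968 0.021493237793757204 [0.5535 0.0311 0.1001] [0.5535 0.0311 0.1001]
outer 0.03930001923694025 [0.5546 0.033  0.1001] [0.554  0.03   0.1001]
pin w [0.5553 0.0348 0.022 ] 0.016180553972338644
pin near edge 0.022 [0.554  0.0305]
pin near edge 0.03 [0.554  0.0305]
pin [200.5207 356.0329] [230.5806 376.3183]
roll [175.8456 253.6865] [248.7728 300.4529]
bore [194.1036 265.1389] [230.5674 288.5188]
```

Request:
{"method": "step_arm", "body": {"xyz": [[0.5, 0, -4], [0.5, 0, -8], [0.5, 0, -12], [0.5, 0, -15], [0.5, 0, -15]], "spin": [0, 0, 0, 0, 0], "fingers": [30, 30, 30, 30, 30]}}

```text
time_s: 6.9
eef_pos: [0.5544, 0.0304, 0.0697]
eef_rot: [0.702, 0.082, 0.703, -0.082]
wrist_force: [0.1, -0.1, -2.9]
opening: 0.476
```

Request:
{"method": "step_arm", "body": {"xyz": [[0, 0, -6], [0, 0, -12], [0, 0, -18], [0, 0, -23], [0, 0, -26], [0, 0, -28], [0, 0, -28]], "spin": [0, 0, 0, 0, 0, 0, 0], "fingers": [30, 30, 30, 30, 30, 30, 30]}}

```text
time_s: 7.6
eef_pos: [0.5547, 0.0303, 0.042]
eef_rot: [0.702, 0.082, 0.702, -0.082]
wrist_force: [-0.3, 0.5, -3.1]
opening: 0.477
```

Request:
{"method": "step_arm", "body": {"xyz": [[0, 0, -1], [0, 0, -2], [0, 0, -2.5], [0, 0, -2.5]], "spin": [0, 0, 0, 0], "fingers": [30, 30, 30, 30]}}

```text
time_s: 8.0
eef_pos: [0.555, 0.0303, 0.0399]
eef_rot: [0.702, 0.082, 0.702, -0.082]
wrist_force: [-0.6, 0.5, -2.5]
opening: 0.474
```

Request:
{"method": "step_arm", "body": {"xyz": [[0, 0, -0.5], [0, 0, -1], [0, 0, -1.5], [0, 0, -1.5]], "spin": [0, 0, 0, 0], "fingers": [30, 30, 30, 30]}}

```text
time_s: 8.4
eef_pos: [0.5551, 0.0304, 0.0398]
eef_rot: [0.702, 0.082, 0.702, -0.082]
wrist_force: [-6.3, 0.5, 13.2]
opening: 0.474
```

Request:
{"method": "step_arm", "body": {"xyz": [[0, 0, 1], [0, 0, 1], [0, 0, 1], [0, 0, 1]], "spin": [0, 0, 0, 0], "fingers": [50, 55, 65, 75]}}

```text
time_s: 8.8
eef_pos: [0.555, 0.0303, 0.0392]
eef_rot: [0.702, 0.082, 0.702, -0.082]
wrist_force: [0.4, 0.3, 0.6]
opening: 0.752
```

Request:
{"method": "step_arm", "body": {"xyz": [[0, 0, 15], [0, 0, 40], [0, 0, 80], [0, 0, 125], [0, 0, 140], [0, 0, 140]], "spin": [0, 0, 0, 0, 0, 0], "fingers": [75, 75, 75, 75, 75, 75]}}

```text
time_s: 9.4
eef_pos: [0.5571, 0.0301, 0.1834]
eef_rot: [0.705, 0.082, 0.7, -0.082]
wrist_force: [0.1, 0.6, -0.3]
opening: 0.75
```

Run:
```python
from h import *
import pickle
o=ctrl.get_obs(); im=eyes.camera('wrist'); save(im,'w5'); pickle.dump(o,open('w5.pkl','wb'))
print(o['time_s'],o['eef_pos'],o['eef_rot'],o['wrist_force'],o['opening'])
save(eyes.camera('scene'),'s5')
im=cv2.imread('pics/s5.png'); 
cv2.imwrite('pics/s5c.png',cv2.resize(im[140:245,270:400],None,fx=5,fy=5,interpolation=cv2.INTER_CUBIC))
```

```text
9.4 [0.5571071  0.03007026 0.18340502] [ 0.70489323  0.08203731  0.69973796 -0.08223263] [ 0.06532965  0.5964748  -0.33771182] 0.7501505454052936
```

View pics/w5.png

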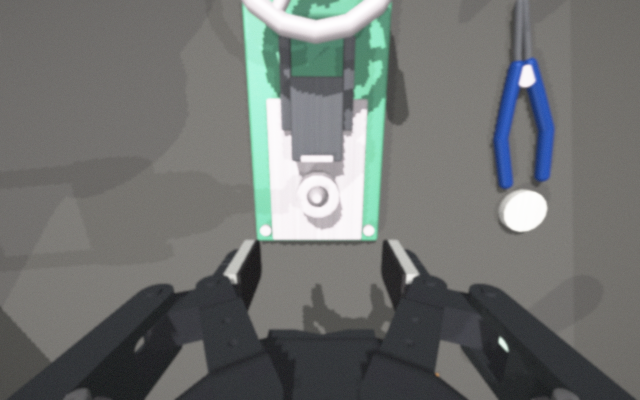

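View pics/s5c.png

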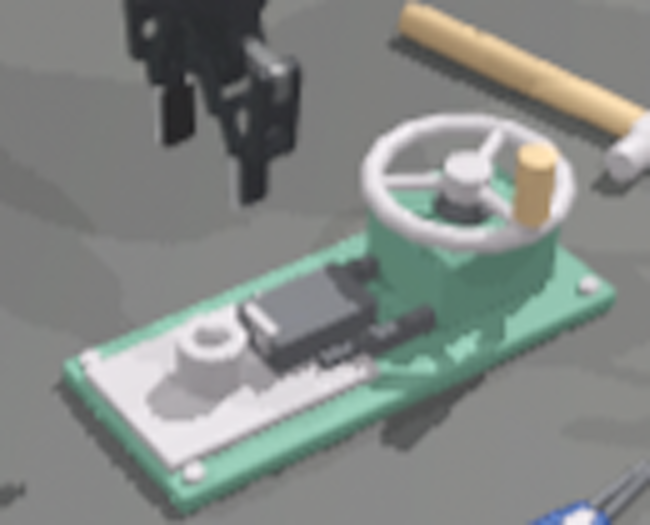

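Request:
{"method": "step_arm", "body": {"xyz": [[10, 15, 30], [30, 50, 60], [55, 90, 67], [75, 130, 67], [95, 160, 67], [100, 170, 67], [100, 170, 67], [100, 170, 67]], "spin": [0, 0, 0, 0, 0, 0, 0, 0], "fingers": [60, 60, 60, 60, 60, 60, 60, 60]}}

```text
time_s: 10.3
eef_pos: [0.6538, 0.1994, 0.2443]
eef_rot: [0.701, 0.082, 0.703, -0.083]
wrist_force: [-0.3, 0.2, 0.5]
opening: 0.599
```

Run:
```python
from h import *
import pickle
o=ctrl.get_obs(); im=eyes.camera('wrist'); save(im,'w6'); pickle.dump(o,open('w6.pkl','wb'))
print(o['time_s'],o['eef_pos'],o['eef_rot'],o['wrist_force'],o['opening'])
```

```text
10.3 [0.6538455  0.19939289 0.24433085] [ 0.70114835  0.08175601  0.70346131 -0.08275953] [-0.3178686   0.20806133  0.45711107] 0.5994510415808048
```

View pics/w6.png

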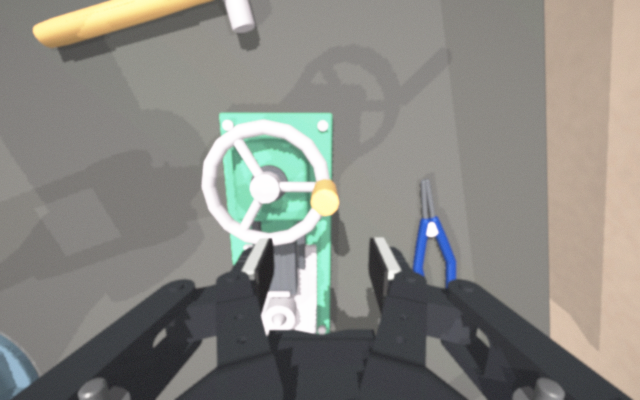

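Run:
```python
from h import *
import pickle
np.set_printoptions(precision=4,suppress=True)
o=pickle.load(open('w6.pkl','rb'))
im=cv2.imread('pics/w6.png'); hsv=cv2.cvtColor(im,cv2.COLOR_BGR2HSV)
cv2.imwrite('pics/w6c.png',cv2.resize(im[110:255,190:350],None,fx=4.5,fy=4,interpolation=cv2.INTER_CUBIC))
cv2.imwrite('pics/w6c.png',cv2.resize(im[110:255,190:350],None,fx=4,fy=4,interpolation=cv2.INTER_CUBIC))
```

```text
(no output)
```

View pics/w6c.png

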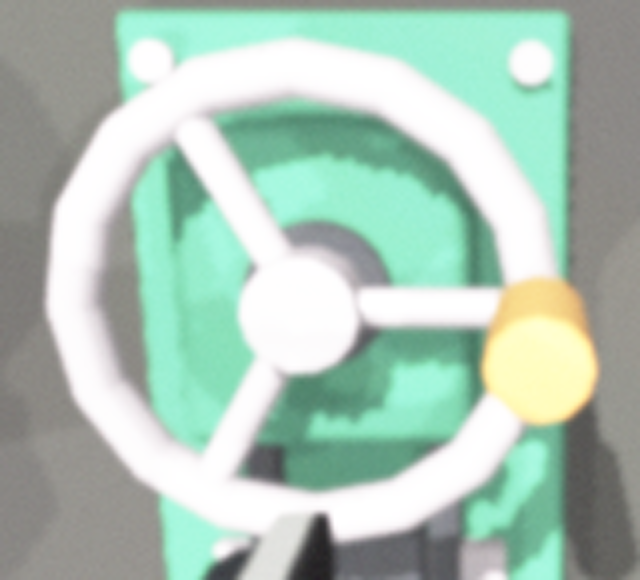

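Run:
```python
from h import *
import pickle
np.set_printoptions(precision=4,suppress=True)
o=pickle.load(open('w6.pkl','rb'))
px=lambda c:((c[0]+.5)/4-.5+190,(c[1]+.5)/4-.5+110)
f=lambda c,z:onz('wrist',px(c),z,o)
h=f((540,367),.147); l,r=f((483,367),.147),f((598,367),.147); print('handle',h,'dia',np.hypot(*(r-l)[:2]))
l,r,t,b=[f(c,.089) for c in [(46,290),(556,290),(300,38),(300,545)]]
# outer-edge points -> circle fit
pts=[(46,290),(300,38),(160,107),(420,68),(500,135),(105,445),(180,505),(400,535),(330,545),(70,190),(548,225)]
W=np.array([f(c,.089)[:2] for c in pts]); A=np.c_[2*W,np.ones(len(W))]; s=np.linalg.lstsq(A,(W**2).sum(1),rcond=None)[0]
print('axis',s[:2],'R',np.sqrt(s[2]+s[0]**2+s[1]**2)); ax=s[:2]
print('hub at .1/.105',f((300,313),.1),f((300,313),.108))
for a in (ax,np.array([.598,.2158])):
  d=h[:2]-a; print(np.hypot(*d),np.degrees(np.arctan2(d[1],d[0])))
```

```text
handle [0.6571 0.2027 0.147 ] dia 0.02419433991545924
axis [0.5987 0.2145] R 0.06691684207179119
hub at .1/.105 [0.599  0.2168 0.1   ] [0.6011 0.2183 0.108 ]
0.05951571745896085 -11.459007054187133
0.0605047347279447 -12.482672316294378
```

Request:
{"method": "step_arm", "body": {"xyz": [[3, 2, -30], [3, 2, -60], [3, 2, -85], [3, 2, -105], [3, 2, -118], [3, 2, -126], [3, 2, -126]], "spin": [0, 0, 0, 0, 0, 0, 0], "fingers": [60, 60, 60, 60, 60, 60, 60]}}

```text
time_s: 11.05
eef_pos: [0.6574, 0.2016, 0.1196]
eef_rot: [0.702, 0.082, 0.703, -0.083]
wrist_force: [-0.7, -0.1, 0.1]
opening: 0.597
```

Run:
```python
from h import *
o=ctrl.get_obs(); im=eyes.camera('wrist'); save(im,'w7')
print(o['time_s'],o['eef_pos'],o['eef_rot'],o['wrist_force'],o['opening'])
save(im[120:360,160:480],'w7c')
```

```text
11.05 [0.65738438 0.20155993 0.11956194] [ 0.70178002  0.08234364  0.70277711 -0.0826357 ] [-0.65450296 -0.08829762  0.06922608] 0.5971472700801025
```

View pics/w7.png

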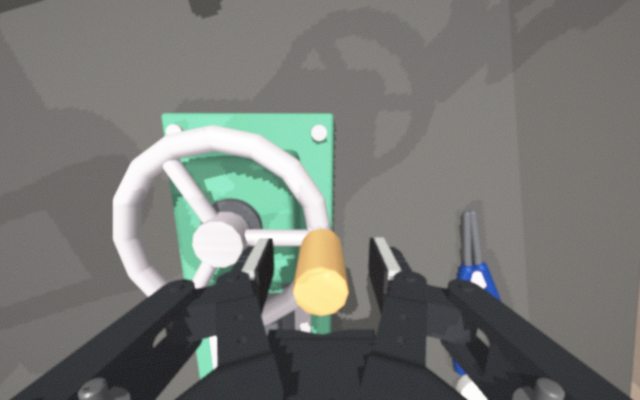

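The handle sits centred between the pads (top at about (321,290), pads at 260 and 385). I'll close on it now.

Request:
{"method": "step_arm", "body": {"xyz": [[0, 0, 0], [0, 0, 0], [0, 0, 0], [0, 0, 0], [0, 0, 0], [0, 0, 0], [0, 0, 0]], "spin": [0, 0, 0, 0, 0, 0, 0], "fingers": [45, 35, 25, 15, 10, 10, 10]}}

```text
time_s: 11.8
eef_pos: [0.6575, 0.2028, 0.1219]
eef_rot: [0.702, 0.082, 0.702, -0.082]
wrist_force: [-5.8, 0.5, 5.9]
opening: 0.266
```

```bash
cat > tab.py <<'E'
import numpy as np,sys,json
a0,a1,n=map(float,sys.argv[1:4]); dx,dy=(map(float,sys.argv[4:6]) if len(sys.argv)>4 else (0,0))
p=lambda a:60*np.array([np.cos(np.radians(a)),np.sin(np.radians(a))])
print([[*map(float,np.round(p(a)-p(a0)+[dx,dy],1)),0] for a in np.linspace(a0,a1,int(n)+1)[1:]])
E
python3 tab.py -12.9 -132.9 10 -0.5 0; python3 tab.py -132.9 -252.9 10;python3 tab.py -252.9 -352.9 10
```

```text
[[-4.6, -11.9, 0], [-11.0, -22.6, 0], [-19.5, -31.8, 0], [-29.8, -39.0, 0], [-41.3, -44.0, 0], [-53.7, -46.4, 0], [-66.2, -46.2, 0], [-78.4, -43.4, 0], [-89.8, -38.1, 0], [-99.8, -30.6, 0]]
[[-8.2, 9.5, 0], [-14.3, 20.4, 0], [-18.0, 32.4, 0], [-19.1, 44.9, 0], [-17.6, 57.3, 0], [-13.6, 69.2, 0], [-7.1, 80.0, 0], [1.4, 89.2, 0], [11.7, 96.4, 0], [23.2, 101.3, 0]]
[[10.2, 2.2, 0], [20.7, 2.6, 0], [31.0, 1.1, 0], [41.0, -2.1, 0], [50.2, -7.0, 0], [58.5, -13.4, 0], [65.5, -21.2, 0], [71.1, -30.0, 0], [75.0, -39.7, 0], [77.2, -49.9, 0]]
```

Request:
{"method": "step_arm", "body": {"xyz": [[-4.6, -11.9, 0], [-11.0, -22.6, 0], [-19.5, -31.8, 0], [-29.8, -39.0, 0], [-41.3, -44.0, 0], [-53.7, -46.4, 0], [-66.2, -46.2, 0], [-78.4, -43.4, 0], [-89.8, -38.1, 0], [-99.8, -30.6, 0]], "spin": [0, 0, 0, 0, 0, 0, 0, 0, 0, 0], "fingers": [10, 10, 10, 10, 10, 10, 10, 10, 10, 10]}}

```text
time_s: 12.8
eef_pos: [0.5598, 0.1716, 0.1219]
eef_rot: [0.704, 0.083, 0.7, -0.082]
wrist_force: [6.9, 2.1, 0.6]
opening: 0.264
```

```bash
cat > st.py <<'E'
from h import *
np.set_printoptions(precision=4,suppress=True)
o=ctrl.get_obs(); d=o['eef_pos'][:2]-[.5985,.2155]
a=np.arctan2(d[1],d[0]); u=np.array([np.cos(a),np.sin(a)])
F=o['wrist_force']; print(o['time_s'],o['eef_pos'],'r',np.hypot(*d),'ang',np.degrees(a),'F',F,'Frad',F[:2]@u,'Ftan(ccw)',F[:2]@[-u[1],u[0]],'T',o['torque'],o['opening'])
E
python3 st.py
```

```text
12.8 [0.5598 0.1716 0.1219] r 0.05857401303461564 ang -131.39425091820303 F [6.8582 2.0943 0.5679] Frad -6.105983886042167 Ftan(ccw) 3.7600039687770392 T [ 0.4173 -1.0968  0.0244] 0.2637421527471069
```

Request:
{"method": "step_arm", "body": {"xyz": [[-8.2, 9.5, 0], [-14.3, 20.4, 0], [-18.0, 32.4, 0], [-19.1, 44.9, 0], [-17.6, 57.3, 0], [-13.6, 69.2, 0], [-7.1, 80.0, 0], [1.4, 89.2, 0], [11.7, 96.4, 0], [23.2, 101.3, 0]], "spin": [0, 0, 0, 0, 0, 0, 0, 0, 0, 0], "fingers": [10, 10, 10, 10, 10, 10, 10, 10, 10, 10]}}

```text
time_s: 13.8
eef_pos: [0.5809, 0.2742, 0.1218]
eef_rot: [0.702, 0.082, 0.703, -0.082]
wrist_force: [-2.8, -1.3, 11.7]
opening: 0.267
```

```bash
python3 st.py
```

```text
13.8 [0.5809 0.2742 0.1218] r 0.06127899318314357 ang 106.65445597116798 F [-2.8101 -1.3007 11.6637] Frad -0.44078097870166266 Ftan(ccw) 3.064994295850784 T [-0.3439  0.4956 -0.0068] 0.26736310957718157
```

Request:
{"method": "step_arm", "body": {"xyz": [[10.2, 2.2, 0.5], [20.7, 2.6, 0.5], [31.0, 1.1, 0.5], [41.0, -2.1, 0.5], [50.2, -7.0, 0.5], [58.5, -13.4, 0.5], [65.5, -21.2, 0.5], [71.1, -30.0, 0.5], [75.0, -39.7, 0.5], [77.2, -49.9, 0.5]], "spin": [0, 0, 0, 0, 0, 0, 0, 0, 0, 0], "fingers": [10, 10, 10, 10, 10, 10, 10, 10, 10, 10]}}

```text
time_s: 14.8
eef_pos: [0.6587, 0.2242, 0.1219]
eef_rot: [0.703, 0.083, 0.702, -0.081]
wrist_force: [-2.4, 3.8, 7.2]
opening: 0.265
```

```bash
python3 st.py; python3 tab.py 7.1 -18.9 10
```

```text
14.8 [0.6587 0.2242 0.1219] r 0.06086233419982027 ang 8.245598264667654 F [-2.3982  3.8155  7.1975] Frad -1.8262407825813076 Ftan(ccw) 4.120024645501823 T [ 0.5232  0.2979 -0.065 ] 0.2652863744500283
[[0.3, -2.7, 0], [0.4, -5.4, 0], [0.5, -8.1, 0], [0.4, -10.9, 0], [0.1, -13.6, 0], [-0.2, -16.3, 0], [-0.7, -19.0, 0], [-1.2, -21.6, 0], [-2.0, -24.3, 0], [-2.8, -26.9, 0]]
```

Request:
{"method": "step_arm", "body": {"xyz": [[0.3, -2.7, 0], [0.4, -5.4, 0], [0.5, -8.1, 0], [0.4, -10.9, 0], [0.1, -13.6, 0], [-0.2, -16.3, 0], [-0.2, -16.3, 0]], "spin": [0, 0, 0, 0, 0, 0, 0], "fingers": [10, 10, 10, 10, 10, 10, 10]}}

```text
time_s: 15.5
eef_pos: [0.6584, 0.2075, 0.1219]
eef_rot: [0.703, 0.082, 0.702, -0.082]
wrist_force: [-0.8, 1.1, 6.4]
opening: 0.263
```

```bash
python3 st.py; python3 tab.py -8.5 -16.5 8
```

```text
15.5 [0.6584 0.2075 0.1219] r 0.06043666676792359 ang -7.611586090670756 F [-0.8434  1.0781  6.4214] Frad -0.9788003880449885 Ftan(ccw) 0.9568837958248991 T [ 0.2256 -0.012   0.0011] 0.2633193984927286
[[-0.2, -1.0, 0], [-0.3, -2.1, 0], [-0.5, -3.1, 0], [-0.8, -4.1, 0], [-1.0, -5.1, 0], [-1.3, -6.2, 0], [-1.5, -7.2, 0], [-1.8, -8.2, 0]]
```

Request:
{"method": "step_arm", "body": {"xyz": [[-0.2, -1, 0], [-0.3, -2, 0], [-0.4, -3, 0], [-0.5, -4, 0]], "spin": [0, 0, 0, 0], "fingers": [10, 10, 10, 10]}}

```text
time_s: 15.9
eef_pos: [0.6577, 0.2041, 0.1219]
eef_rot: [0.703, 0.083, 0.702, -0.082]
wrist_force: [-0.9, 2.6, 5.9]
opening: 0.267
```

```bash
python3 st.py
```

```text
15.9 [0.6577 0.2041 0.1219] r 0.060341602331631765 ang -10.928818186092732 F [-0.8585  2.599   5.8599] Frad -1.335691602747603 Ftan(ccw) 2.3890626608987375 T [ 0.4835  0.0879 -0.0394] 0.2666311155531153
```

Request:
{"method": "step_arm", "body": {"xyz": [[-0.3, -1, 0], [-0.5, -2, 0], [-0.5, -2, 0]], "spin": [0, 0, 0], "fingers": [10, 10, 10]}}

```text
time_s: 16.2
eef_pos: [0.6575, 0.2028, 0.1219]
eef_rot: [0.703, 0.083, 0.702, -0.081]
wrist_force: [1.0, 6.3, 5.0]
opening: 0.267
```

```bash
python3 st.py
```

```text
16.2 [0.6575 0.2028 0.1219] r 0.06031620757591991 ang -12.12130823427233 F [0.9943 6.3359 5.0095] Frad -0.3582956311275075 Ftan(ccw) 6.403452550692045 T [ 0.9041 -0.1519 -0.025 ] 0.26686363692928866
```

Request:
{"method": "step_arm", "body": {"xyz": [[-0.2, -1, 0], [-0.4, -2, 0], [-0.4, -2, 0]], "spin": [0, 0, 0], "fingers": [10, 10, 10]}}

```text
time_s: 16.5
eef_pos: [0.6574, 0.2027, 0.122]
eef_rot: [0.703, 0.084, 0.702, -0.08]
wrist_force: [3.3, 12.9, 2.7]
opening: 0.264
```

```bash
python3 st.py
```

```text
16.5 [0.6574 0.2027 0.122 ] r 0.06028259639668909 ang -12.282904171583528 F [ 3.2886 12.9444  2.7294] Frad 0.45954688109660197 Ftan(ccw) 13.347738035333153 T [ 1.8779 -0.4912 -0.0566] 0.2639680429857247
```

Run:
```python
from h import *
save(eyes.camera('scene'),'s8'); save(eyes.camera('wrist'),'w8')
im=cv2.imread('pics/s8.png'); 
cv2.imwrite('pics/s8c.png',cv2.resize(im[140:245,270:400],None,fx=5,fy=5,interpolation=cv2.INTER_CUBIC))
```

```text
(no output)
```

View pics/s8c.png

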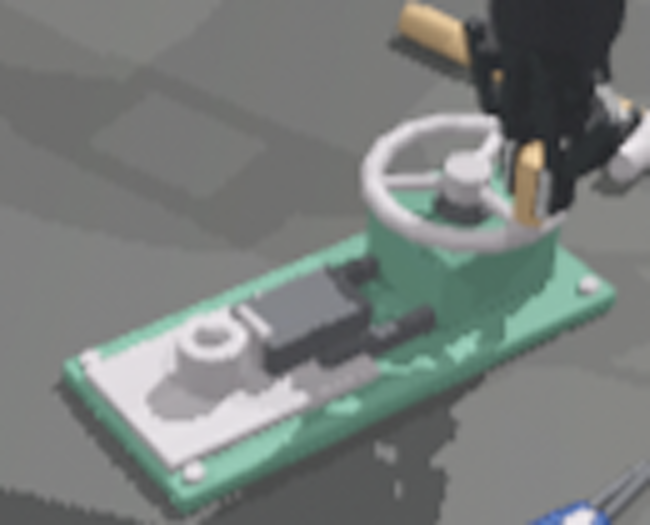

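View pics/w8.png

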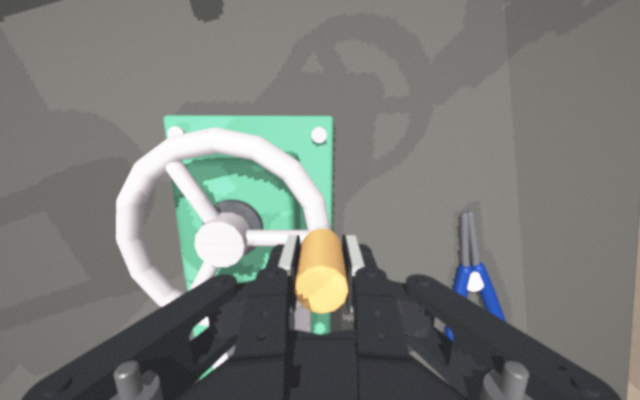

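```bash
for a in -16.1 103.9 223.9; do python3 tab.py $a $(python3 -c "print($a+120)") 10; done; python3 tab.py 223.9 325.9 10
```

```text
[[2.2, 12.3, 0], [1.8, 24.9, 0], [-1.2, 37.1, 0], [-6.7, 48.3, 0], [-14.4, 58.2, 0], [-24.0, 66.3, 0], [-35.1, 72.2, 0], [-47.1, 75.7, 0], [-59.6, 76.6, 0], [-72.1, 74.9, 0]]
[[-11.8, -4.3, 0], [-22.4, -10.9, 0], [-31.5, -19.6, 0], [-38.5, -30.0, 0], [-43.2, -41.6, 0], [-45.4, -54.0, 0], [-45.0, -66.5, 0], [-42.0, -78.7, 0], [-36.5, -89.9, 0], [-28.8, -99.8, 0]]
[[9.6, -8.1, 0], [20.7, -14.0, 0], [32.7, -17.5, 0], [45.2, -18.4, 0], [57.6, -16.6, 0], [69.4, -12.4, 0], [80.1, -5.7, 0], [89.1, 3.0, 0], [96.2, 13.3, 0], [100.9, 25.0, 0]]
[[8.1, -7.0, 0], [17.2, -12.5, 0], [27.2, -16.2, 0], [37.7, -18.1, 0], [48.4, -18.2, 0], [58.9, -16.3, 0], [68.9, -12.6, 0], [78.1, -7.2, 0], [86.2, -0.3, 0], [92.9, 8.0, 0]]
```

Request:
{"method": "step_arm", "body": {"xyz": [[2.2, 12.3, 0], [1.8, 24.9, 0], [-1.2, 37.1, 0], [-6.7, 48.3, 0], [-14.4, 58.2, 0], [-24.0, 66.3, 0], [-35.1, 72.2, 0], [-47.1, 75.7, 0], [-59.6, 76.6, 0], [-72.1, 74.9, 0]], "spin": [0, 0, 0, 0, 0, 0, 0, 0, 0, 0], "fingers": [10, 10, 10, 10, 10, 10, 10, 10, 10, 10]}}

```text
time_s: 17.6
eef_pos: [0.5848, 0.2753, 0.1219]
eef_rot: [0.703, 0.083, 0.701, -0.081]
wrist_force: [4.0, 0.7, 6.4]
opening: 0.267
```

```bash
python3 st.py
```

```text
17.6 [0.5848 0.2753 0.1219] r 0.06134121985679352 ang 102.90121483951778 F [3.991  0.7092 6.3659] Frad -0.1997409877143512 Ftan(ccw) -4.048610253765328 T [-0.0028 -0.6557  0.0543] 0.266901425693198
```

Request:
{"method": "step_arm", "body": {"xyz": [[-11.8, -4.3, 0], [-22.4, -10.9, 0], [-31.5, -19.6, 0], [-38.5, -30.0, 0], [-43.2, -41.6, 0], [-45.4, -54.0, 0], [-45.0, -66.5, 0], [-42.0, -78.7, 0], [-36.5, -89.9, 0], [-28.8, -99.8, 0]], "spin": [0, 0, 0, 0, 0, 0, 0, 0, 0, 0], "fingers": [10, 10, 10, 10, 10, 10, 10, 10, 10, 10]}}

```text
time_s: 18.6
eef_pos: [0.5559, 0.1752, 0.1219]
eef_rot: [0.703, 0.083, 0.702, -0.081]
wrist_force: [2.9, 6.1, 5.5]
opening: 0.267
```

```bash
python3 st.py
```

```text
18.6 [0.5559 0.1752 0.1219] r 0.058639754204170544 ang -136.5806384920246 F [2.923  6.1245 5.508 ] Frad -6.332681619488853 Ftan(ccw) -2.439350675513529 T [ 1.1739 -0.431   0.0223] 0.2666335383233815
```

Request:
{"method": "step_arm", "body": {"xyz": [[9.6, -8.1, 0], [20.7, -14.0, 0], [32.7, -17.5, 0], [45.2, -18.4, 0], [57.6, -16.6, 0], [69.4, -12.4, 0], [80.1, -5.7, 0], [89.1, 3.0, 0], [96.2, 13.3, 0], [100.9, 25.0, 0]], "spin": [0, 0, 0, 0, 0, 0, 0, 0, 0, 0], "fingers": [10, 10, 10, 10, 10, 10, 10, 10, 10, 10]}}

```text
time_s: 19.6
eef_pos: [0.6565, 0.1991, 0.1219]
eef_rot: [0.702, 0.082, 0.703, -0.083]
wrist_force: [-3.7, -3.1, 11.3]
opening: 0.262
```

```bash
python3 st.py
```

```text
19.6 [0.6565 0.1991 0.1219] r 0.060257557140619304 ang -15.79118538566805 F [-3.7433 -3.1225 11.2594] Frad -2.7522957376431227 Ftan(ccw) -4.023375667588856 T [-0.4128  0.7393 -0.0095] 0.2622432109306908
```

Request:
{"method": "step_arm", "body": {"xyz": [[2.2, 12.3, 0], [1.8, 24.9, 0], [-1.2, 37.1, 0], [-6.7, 48.3, 0], [-14.4, 58.2, 0], [-24.0, 66.3, 0], [-35.1, 72.2, 0], [-47.1, 75.7, 0], [-59.6, 76.6, 0], [-72.1, 74.9, 0]], "spin": [0, 0, 0, 0, 0, 0, 0, 0, 0, 0], "fingers": [10, 10, 10, 10, 10, 10, 10, 10, 10, 10]}}

```text
time_s: 20.6
eef_pos: [0.5848, 0.2753, 0.1219]
eef_rot: [0.703, 0.083, 0.702, -0.081]
wrist_force: [3.4, 0.3, 6.0]
opening: 0.271
```

```bash
python3 st.py
```

```text
20.6 [0.5848 0.2753 0.1219] r 0.06136209196615499 ang 102.93376562046726 F [3.3512 0.2735 5.9672] Frad -0.48354483777920165 Ftan(ccw) -3.327354695111408 T [-0.0327 -0.6317  0.0617] 0.2709670495038822
```

Request:
{"method": "step_arm", "body": {"xyz": [[-11.8, -4.3, 0], [-22.4, -10.9, 0], [-31.5, -19.6, 0], [-38.5, -30.0, 0], [-43.2, -41.6, 0], [-45.4, -54.0, 0], [-45.0, -66.5, 0], [-42.0, -78.7, 0], [-36.5, -89.9, 0], [-28.8, -99.8, 0]], "spin": [0, 0, 0, 0, 0, 0, 0, 0, 0, 0], "fingers": [10, 10, 10, 10, 10, 10, 10, 10, 10, 10]}}

```text
time_s: 21.6
eef_pos: [0.5558, 0.1753, 0.1219]
eef_rot: [0.702, 0.083, 0.702, -0.081]
wrist_force: [2.0, 7.0, 5.9]
opening: 0.264
```

```bash
python3 st.py
```

```text
21.6 [0.5558 0.1753 0.1219] r 0.058640572974857016 ang -136.7133093054549 F [1.9543 6.9549 5.8652] Frad -6.1912574386805925 Ftan(ccw) -3.7227618972808547 T [ 1.1478 -0.4399 -0.0278] 0.26387691346907616
```

Request:
{"method": "step_arm", "body": {"xyz": [[8.1, -7.0, 0], [17.2, -12.5, 0], [27.2, -16.2, 0], [37.7, -18.1, 0], [48.4, -18.2, 0], [58.9, -16.3, 0], [68.9, -12.6, 0], [78.1, -7.2, 0], [86.2, -0.3, 0], [92.9, 8.0, 0]], "spin": [0, 0, 0, 0, 0, 0, 0, 0, 0, 0], "fingers": [10, 10, 10, 10, 10, 10, 10, 10, 10, 10]}}

```text
time_s: 22.6
eef_pos: [0.6483, 0.1825, 0.1218]
eef_rot: [0.702, 0.082, 0.703, -0.082]
wrist_force: [-4.5, -1.4, 10.9]
opening: 0.269
```

```bash
python3 st.py;  python3 tab.py 325.9 347.1 8
```

```text
22.6 [0.6483 0.1825 0.1218] r 0.059741609586063726 ang -33.56671076694598 F [-4.4742 -1.4215 10.8647] Frad -2.942149496419536 Ftan(ccw) -3.6583076428739494 T [-0.1976  0.7178  0.0562] 0.2689866467336709
[[1.5, 2.3, 0], [2.9, 4.7, 0], [4.2, 7.2, 0], [5.3, 9.7, 0], [6.4, 12.3, 0], [7.3, 14.9, 0], [8.1, 17.6, 0], [8.8, 20.2, 0]]
```

Request:
{"method": "step_arm", "body": {"xyz": [[1.5, 2.3, 0], [2.9, 4.7, 0], [4.2, 7.2, 0], [5.3, 9.7, 0], [6.4, 12.3, 0], [7.3, 14.9, 0], [8.1, 17.6, 0], [8.8, 20.2, 0], [8.8, 20.2, 0]], "spin": [0, 0, 0, 0, 0, 0, 0, 0, 0], "fingers": [10, 10, 10, 10, 10, 10, 10, 10, 10]}}

```text
time_s: 23.5
eef_pos: [0.6574, 0.2026, 0.1219]
eef_rot: [0.702, 0.082, 0.702, -0.082]
wrist_force: [-0.3, -1.2, 8.5]
opening: 0.266
```

```bash
python3 st.py
python3 - <<'E'
from h import *
save(eyes.camera('wrist'),'w9');save(eyes.camera('scene'),'s9');save(eyes.camera('top'),'t9')
a=cv2.imread('pics/w8.png')[100:330,100:360];b=cv2.imread('pics/w9.png')[100:330,100:360]
cv2.imwrite('pics/cmp.png',np.vstack([np.hstack([a,b]),]) )
im=cv2.imread('pics/s9.png'); 
cv2.imwrite('pics/s9c.png',cv2.resize(im[140:245,270:400],None,fx=5,fy=5,interpolation=cv2.INTER_CUBIC))
E
```

```text
23.5 [0.6574 0.2026 0.1219] r 0.06028973755286019 ang -12.38013746719587 F [-0.3268 -1.1803  8.4918] Frad -0.06615521232941474 Ftan(ccw) -1.222884625663069 T [-0.2795  0.0526 -0.0331] 0.265779389694013
```

View pics/cmp.png

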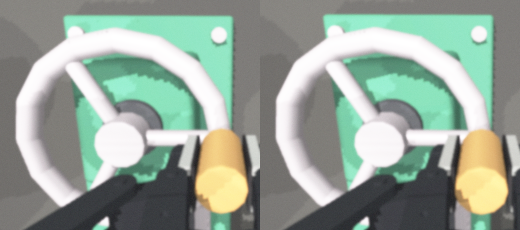

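View pics/s9c.png

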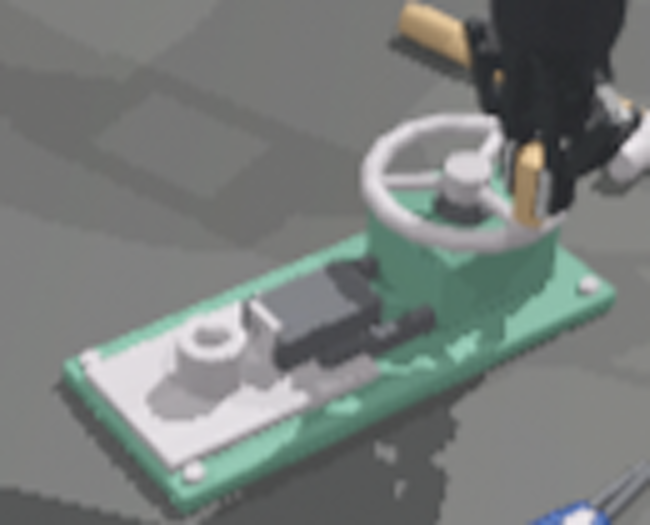

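View pics/t9.png

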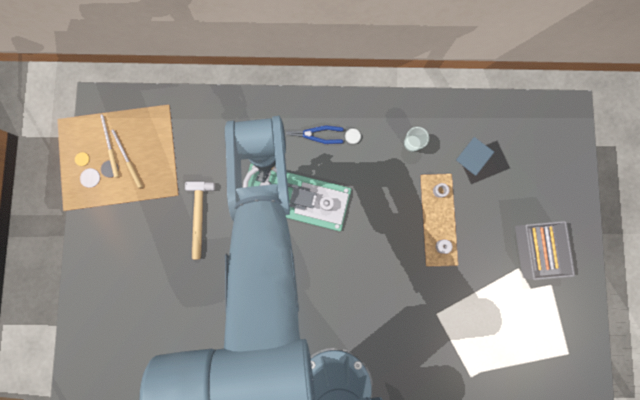

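Request:
{"method": "step_arm", "body": {"xyz": [[0, 0, 0], [0, 0, 0], [0, 0, 0]], "spin": [0, 0, 0], "fingers": [10, 10, 10]}}

```text
time_s: 23.95
eef_pos: [0.6574, 0.2025, 0.1219]
eef_rot: [0.702, 0.082, 0.702, -0.082]
wrist_force: [0.5, -1.2, 8.9]
opening: 0.264
```

```bash
python3 st.py; python3 -c "
from h import *
print(hand_in())"
```

```text
23.95 [0.6574 0.2025 0.1219] r 0.060292280121970625 ang -12.407558537396339 F [ 0.4797 -1.161   8.9372] Frad 0.7179399497837897 Ftan(ccw) -1.0308371150024715 T [-0.2169  0.0384 -0.0361] 0.2643248153676385
the job is handed in; nothing more can be done
None
```

I put the 21 mm-bore roll over the pin, flat on the bed, and released it. I then wound the handwheel clockwise about one turn to its stop, backed it off two full turns anticlockwise, and handed in at 24 s with the handle still gripped.

- **Roll:** its bore measured about 20.9 mm in the wrist view. It first touched the bed at about 13 N, and the later pictures show it flat with the pin tip centred in the bore.
- **Stop:** at the end of the clockwise turn the push on the handle rose from 6 N to 13 N while the hand moved only about 0.1–0.2 mm. The scene view showed the shoe had moved closer to the roll.
- **Two turns back:** the final hand position is within 0.2 mm of the stop reading (0.2°). About 1 N is left along the turning direction and about 9 N upward on the handle.
- **Surroundings:** the last top view shows the other two rolls, pliers, beaker and hammer apparently where they were.
- **Disagreement:** measured with my wheel-axis estimate, the stop reads −12.3° instead of the bender's yaw of −13.4°. That is about 1 mm at the handle, within the 2 mm calibration; the two turns were counted from the stop itself, so it does not affect them.

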